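Index the drilling turntable to its next hole

TASK

On the bench stands a round indexing turntable with a pine blank on it: move it on by exactly one hole. With the fingertips press the round thumb dish of its spring plunger all the way down, keep it down while you push it round counter-clockwise (seen from above), and at the very next hole let it spring fully back up so that the table is locked there. Do not go past that hole or turn the table backwards, and leave the loose hammer, glue bottle and dowel pot where they are; finish with the robot touching nothing.

Things in the scene. Friction and masses are not known exactly. Their poses are not given: they have to be found in the camera images.
- turntable (a joint): Table angle, rad: 0 in its first hole, growing counter-clockwise seen from above; next hole at +0.628 (10 holes, 36 degrees apart, 130 mm from the axis). Aluminium disc of 200 mm diameter with an ear that carries the plunger. Plunger up: locked, about 0.015 rad play. Plunger down: turns with about 1.5 N at the dish and stays where it is left.
- plunger (a joint): How far the plunger is pressed, m: 0 fully up (locked), 0.013 fully down. Spring: 5 N to start, 10 N fully down. Free to turn only beyond about 0.0112. Between holes the plate traps it down (about 0.010) even if let go; at a hole it springs up once let go, and its round nose centres the table if within about 4 mm.
- dish (a point): Centre of the floor of the plunger's round steel thumb dish, where a fingertip presses: 92 mm above the bench when up, 79 mm fully down. 62 mm across its foot, 47 mm clear inside, rim 6 mm high above this floor; shut fingertips fit inside. 130 mm from the table's axis, on the ear; moves down and round with the plunger.
- axis (a point): Point on the turntable's vertical axis at the top of the fixed steel index plate, 48 mm above the bench; x, y are the centre of the dish's arc. The round pine blank fixed on the table (164 mm across) is 88 mm high. A fixed drill guide, top 133 mm above the bench, stands on the side of the axis away from the plunger.
- next_hole (a point): Centre of the next hole (15 mm across) in the top of the fixed index plate, 48 mm above the bench, 130 mm from the axis: the dish must end straight above it. Fixed to the base, a 340 mm square plywood board.
- hammer: Loose hammer lying beside the board, about 260 mm long; not to be moved. Origin on its underside near mid-length.
- glue: Loose white glue bottle, 56 mm across and 110 mm tall, standing; not to be moved. Origin in the centre of its underside.
- dowels: Loose grey pot of wooden dowels, 66 mm across and 105 mm tall; not to be moved. Origin in the centre of its underside.

How it is judged:
On the way, in this order (a step that is already met when the one before it is completed fails the run):
1. the plunger is pressed all the way down (over 10.5 mm) with the table still at its first hole (within 0.05 rad) (value of joint plunger above 0.0105 m and value of joint turntable below 0.05 rad), for 0.05 s.
2. the table is on its way between the two holes (0.2 to 0.5 rad) with the plunger down (over 9 mm) (value of joint plunger above 0.009 m and value of joint turntable between 0.2 and 0.5 rad), for 0.05 s.
At the end, for the whole second after the job is handed in: The plunger is up (within 2 mm) in the next hole, with the table at 0.628 rad within 0.03 rad and the dish within 5 mm of straight above that hole, everything at rest (value of joint plunger below 0.002 m and value of joint turntable between 0.598 and 0.658 rad and horizontal distance between dish and next_hole below 0.005 m and velocity of joint turntable between -0.05 and 0.05 rad/s); the robot touches nothing.
It fails at once if the table is turned past the next hole (over 0.75 rad) (value of joint turntable above 0.75 rad).
It fails at once if the table is turned backwards (below -0.12 rad) (value of joint turntable below -0.12 rad).
It fails at once if the hammer is lifted or shifted by more than 20 mm (distance of hammer from where it was at the start of the episode above 0.02 m).
It fails at once if the glue bottle is lifted, shifted or knocked over (20 mm) (distance of glue from where it was at the start of the episode above 0.02 m or angle between glue's own z axis and vertical above 0.5 rad).
It fails at once if the dowel pot is lifted, shifted or knocked over (20 mm) (distance of dowels from where it was at the start of the episode above 0.02 m or angle between dowels's own z axis and vertical above 0.5 rad).
It also fails if it takes over 38 s, if anything falls off the work surface, if the arm or the gripper's body presses on something with over 40 N, if the wrist force passes 120 N, or if a joint passes its speed limit or range.

ROBOT

A 6-joint arm with a two-finger parallel gripper is mounted at the origin on the work surface. World frame = base frame: x ahead of the robot, y to its left, z up, the work surface at z = 0. Lengths are in m, angles in rad, forces in N, time in s.
With the tool pointing down it reaches from about 0.35 to 0.775 m from the base axis. Payload 7.3 kg.
Tool frame: the origin (TCP) lies at the very end of the fingers, on their centre line; the grasp point (between the pads) lies 19 mm behind it; z points along the fingers, y is the line along which they close (so a half turn about z gives the same grasp; the last joint's range is limited). The gripper opens to 92 mm and grips with 3 to 60 N. Pads are 19 mm wide; open, the fingers measure 130 mm over their backs; the gripper's body (75 mm by 190 mm) begins 47 mm behind the grasp point.
Start: joints at [-1.475, 0.342, 1.524, -0, 1.275, -0.146], TCP at [0.126, -0.51, 0.227] pointing down, gripper open.
Joint ranges: [-2.53, 2.53], [-0.77, 2.02], [0.04, 2.7], [-1, 4.14], [0.28, 2.66], [-3.11, 3.11]. Speed limits (rad/s): [2.57, 2.57, 3.14, 3.14, 3.14, 3.14].

INTERFACE

Orientations are given as [roll, pitch, yaw] about the fixed x, y, z axes, in that order (R = Rz(yaw) Ry(pitch) Rx(roll)).
In Python, from cell import robot gives the robot as it stands. The module is installed in compiled form; this text tells all that it offers.
- The arm moves only by the tool arm_command, never from a script. Its argument "moves" is a list of rows, each a list of 3 entries, a list of its own where there are three numbers: the shift along the tool's x, y, z in m, then the turn, a rotation vector about the tool's x, y, z in rad, then the finger opening in m, from 0 to 0.0918. In form: [[[dx, dy, dz], [ax, ay, az], claw], ...]. A call has exactly 5 rows; each row is the pose to reach, as a shift and turn from the pose commanded when the call began, along the tool's axes at that moment; what a row does not reach only later rows make up. A row lasts 1/10 s, in which the tool goes at most 50 mm and 8.59 degrees, less where a joint would pass 70% of its speed; a pose out of reach is approached as far as the arm can. A call with a gripper value outside its range is refused whole. The fingers move at their own pace and stop on an object; "squeeze" is the grip in N (left out, the last holds). Time passes only in rows, so rows that repeat a pose let the fingers close, or fill a call up. It gives the time, the measured TCP pose, the force, the opening and the grip force at its end, in the units of the state.
- robot.observe(): the state, without advancing time (a new reading comes with each control period).
- robot.read_camera(name): name is "side" or "top" or "wrist"; returns the picture (400x640x3 uint8, red, green, blue); there is no depth.
- robot.camera_model(name): a dict with "fx", "fy", "cx", "cy" (pixels), "R" (3x3) and "t" (3): a world point X has camera coordinates R X + t. Camera axes: x right, y down, z forward; pixel columns grow to the right and rows downward; lengths in m; the calibration is good to about 2 mm. The wrist camera is an equidistant fisheye: a pixel r from the principal point sees the ray r / f radians off the axis. A picture is of the moment at which its call begins: read the wrist's pose just before it. camera_model takes no time and is no camera call; for the wrist camera it gives the pose at the moment of the call.
- robot.hand_in(): hands the job in; it is judged then, once.
The state is a dict: "time": time; "qpos": joint angles; "qvel": joint speeds; "joint_efforts": joint torques, N m; "tool_pos": TCP position; "tool_rot": TCP orientation; "contact_force": force on the tool from outside, world axes, zero at the start; "torque": the same for the moment, N m; "opening": finger opening in m; "grip_force": force on a finger pad.
Only numpy, scipy, OpenCV 4.12 (cv2) and the standard library are available. Lean on these libraries where they do the work, as an engineer would, in place of code of your own. Each camera call takes 0.05 s, during which the arm holds its last target. There are 200 camera calls.

## Working session

There is one attempt and no reset: what is moved stays moved. The work goes in short steps, Python scripts to look and compute and a tool call to move; the robot and the scene stay as the last step left them, time stands still between calls to the robot, and variables do not carry over. Pictures are saved under pics/ and viewed, at most 10 in all, crops included, and the job is handed in when it is done.

Besides the shell and the picture viewer there is one more tool, called after "Call:" as name(argument=value, ...), one argument or row to a line, values as JSON. arm_command: Moves the arm, as the interface text tells. Its arguments: {"type":"object","properties":{"moves":{"type":"array"},"squeeze":{"type":"number"}},"required":["moves"]}

```bash
mkdir -p pics; python3 - <<'E'
from cell import robot
import cv2
for n in("top","side"):
    cv2.imwrite(f"pics/{n}0.png",robot.read_camera(n)[:,:,::-1])
    m=robot.camera_model(n);print(n,{k:(v.round(4).tolist() if hasattr(v,'round') and hasattr(v,'tolist') else v) for k,v in m.items()})
s=robot.observe();print(s)
E
```

```text
top {'fx': 500.4132735194797, 'fy': 500.4132735194797, 'cx': 325.240583641771, 'cy': 197.349350993026, 'R': [[0.0112, -0.9999, 0.0131], [-0.9962, -0.0123, -0.0861], [0.0862, -0.0121, -0.9962]], 't': [0.0639, 0.5742, 1.0101]}
side {'fx': 416.1545895573205, 'fy': 416.1545895573205, 'cx': 322.7404293438553, 'cy': 201.7746363729262, 'R': [[0.9413, -0.3376, -0.003], [-0.2056, -0.5662, -0.7982], [0.2677, 0.7519, -0.6024]], 't': [-0.51, 0.2164, 0.8168]}
{'time': 0.1, 'qpos': array([-1.47499799e+00,  3.42658501e-01,  1.52490743e+00, -2.26668154e-05,
        1.27537043e+00, -1.45983059e-01]), 'qvel': array([ 1.15136905e-03, -2.18587778e-03, -1.32635183e-03, -4.77238527e-05,
        5.89629844e-04, -2.62204743e-04]), 'joint_efforts': array([ 1.73767494e-03, -4.32004094e+01, -2.44695640e+01,  7.19901058e-02,
        5.26809634e-02, -3.77819094e-05]), 'tool_pos': array([ 0.12569189, -0.50937285,  0.22611652]), 'tool_rot': array([-3.14026008e+00, -1.74018108e-04,  2.41787894e-01]), 'contact_force': array([-0.42790449, -0.10762093,  0.31569873]), 'torque': array([-0.00632709, -0.00653717, -0.01961775]), 'grip_force': 0.0, 'opening': 0.09205340522957264}
```

View pics/top0.png

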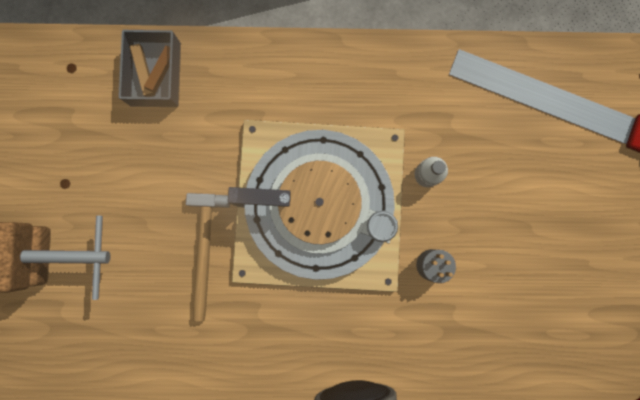

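View pics/side0.png

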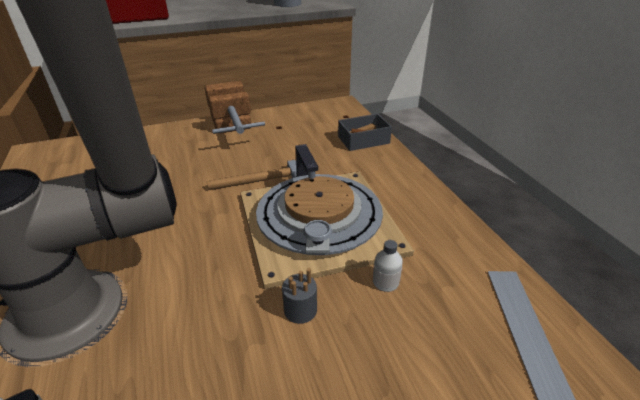

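The top view shows the hub at (319,202), the dish at (381,226), the next hole near (385,187), the glue at (432,171), the pot at (438,266) and the hammer on the left. In the side view the dish is at (318,230), with the pot and glue in front of it. Next I'll measure the plate holes and the dish rim.

```bash
cat > h.py <<'E'
import numpy as np
def ray(m,px,z):
    R,t=np.array(m['R']),np.array(m['t']);C=-R.T@t
    d=R.T@np.array([(px[0]-m['cx'])/m['fx'],(px[1]-m['cy'])/m['fy'],1])
    return C+d*(z-C[2])/d[2]
def proj(m,X):
    c=np.array(m['R'])@X+np.array(m['t']);return np.array([m['fx']*c[0]/c[2]+m['cx'],m['fy']*c[1]/c[2]+m['cy']])
E
python3 - <<'E'
from cell import robot
import cv2,numpy as np
from h import *
from scipy.optimize import least_squares
m=robot.camera_model("top");g0=cv2.imread("pics/top0.png");g=cv2.cvtColor(g0,6)
pts=[]
for u,v in[(260,180),(284,150),(323,140),(360,153),(382,187),(316,268),(355,259)]:
    p=g[v-5:v+6,u-5:u+6].astype(float);w=np.clip(np.median(p)-25-p,0,None)
    yy,xx=np.mgrid[v-5:v+6,u-5:u+6]
    if w.sum()>0: q=((w*xx).sum()/w.sum(),(w*yy).sum()/w.sum());P=ray(m,q,.048);pts.append(P[:2]);print(np.round(q,1),P.round(4))
pts=np.array(pts)
a0=ray(m,(319,202),.088)[:2]
# all 10 holes at 36 deg: fit cx,cy,phase with R=.13
def res(x):
    d=pts-x[:2];th=np.arctan2(d[:,1],d[:,0])-x[2]
    k=np.round(th/np.radians(36));a=x[2]+k*np.radians(36)
    return (d-.13*np.c_[np.cos(a),np.sin(a)]).ravel()
best=min((least_squares(res,[*a0,p],loss='soft_l1',f_scale=.003) for p in np.radians([0,9,18,27])),key=lambda r:r.cost)
x=best.x;print("axis guess",a0,"fit",x,np.round(best.fun*1e3,1))
for k in range(-8,4):
    a=x[2]+k*np.radians(36);print(k,np.round(np.degrees(a),1),x[:2]+.13*np.array([np.cos(a),np.sin(a)]))
print("dish approx",ray(m,(381.5,226),.098))
for n,p in(("glue",(432,170)),("pot",(438,266))):print(n,ray(m,p,.1))
cv2.imwrite("pics/crop.png",cv2.resize(g0[120:290,230:470],None,fx=3.3,fy=3.3,interpolation=2))
E
```

```text
[259.3 179.8] [0.6054 0.2046 0.048 ]
[284.2 149.8] [0.6674 0.1555 0.048 ]
[323.  139.7] [0.6893 0.0767 0.048 ]
[359.6 153.9] [0.661  0.0018 0.048 ]
[381.2 186.9] [ 0.5941 -0.0422  0.048 ]
[315.7 267.7] [0.4302 0.0883 0.048 ]
[354.5 257.2] [0.4519 0.0111 0.048 ]
axis guess [0.5587063  0.08335251] fit [0.55959844 0.08287526 1.21341632] [ 0.3 -0.  -0.6  0.8 -0.1 -0.6 -0.4 -0.2 -0.3  0.2  0.5 -0.2  0.6 -0. ]
-8 -218.5 [0.45782601 0.16376019]
-7 -182.5 [0.42971985 0.08849221]
-6 -146.5 [0.45122289 0.01107874]
-5 -110.5 [ 0.51412171 -0.03891089]
-4 -74.5 [ 0.5943911  -0.04238236]
-3 -38.5 [0.66137087 0.00199033]
-2 -2.5 [0.68947704 0.07725831]
-1 33.5 [0.66797399 0.15467178]
0 69.5 [0.60507517 0.20466141]
1 105.5 [0.52480578 0.20813288]
2 141.5 [0.45782601 0.16376019]
3 177.5 [0.42971985 0.08849221]
dish approx [ 0.51335374 -0.03674406  0.098     ]
glue [ 0.6223702  -0.13394258  0.1       ]
pot [ 0.43868005 -0.1440328   0.1       ]
```

View pics/crop.png

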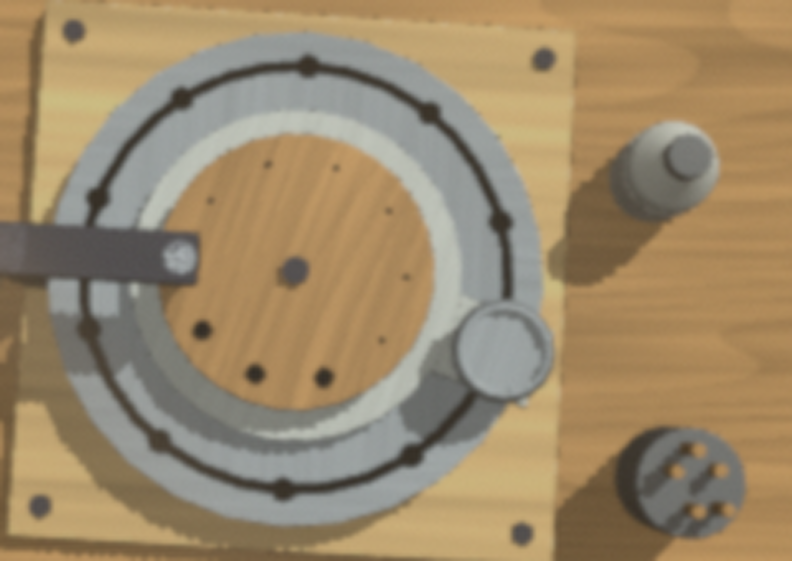

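Call:
arm_command(
  moves=[
    [[0.03,-0.022,0],[0,0,0],0],
    [[0.065,-0.048,0],[0,0,0],0],
    [[0.1,-0.074,0],[0,0,0],0],
    [[0.133,-0.099,0],[0,0,0],0],
    [[0.163,-0.1215,0],[0,0,0],0],
  ],
  squeeze=20,
)

```text
time: 0.6
tool_pos: [0.2557, -0.3509, 0.2265]
tool_rot: [-3.141, -0.0, 0.242]
contact_force: [-0.1, -0.8, -0.1]
opening: 0.0569
grip_force: 0.0
```

Call:
arm_command(
  moves=[
    [[0.033,-0.024,0],[0,0,0],0],
    [[0.066,-0.048,0],[0,0,0],0],
    [[0.1,-0.074,0],[0,0,0],0],
    [[0.133,-0.099,0],[0,0,0],0],
    [[0.163,-0.1215,0],[0,0,0],0],
  ],
)

```text
time: 1.1
tool_pos: [0.3848, -0.1939, 0.2266]
tool_rot: [-3.141, 0.0, 0.242]
contact_force: [0.3, 0.1, 0.4]
opening: 0.0163
grip_force: 0.0
```

Call:
arm_command(
  moves=[
    [[0.04,-0.03,0],[0,0,0],0],
    [[0.08,-0.06,0.01],[0,0,0],0],
    [[0.12,-0.09,0.02],[0,0,0],0],
    [[0.15,-0.112,0.03],[0,0,0],0],
    [[0.163,-0.1215,0.04],[0,0,0],0],
  ],
)

```text
time: 1.6
tool_pos: [0.5146, -0.036, 0.1858]
tool_rot: [-3.141, -0.0, 0.245]
contact_force: [0.1, -0.8, -0.4]
opening: 0.0007
grip_force: 0.0
```

```bash
python3 - <<'E'
from cell import robot
import cv2,numpy as np
from h import *
s=robot.observe();m=robot.camera_model("wrist");ms=robot.camera_model("side")
print(s['time'],s['tool_pos'],s['tool_rot'],s['contact_force'],s['opening'])
w=robot.read_camera("wrist");sd=robot.read_camera("side")
cv2.imwrite("pics/w1.png",w[:,:,::-1])
R,t=m['R'],m['t']
def pw(X):
    c=R@np.array(X)+t;th=np.arctan2(np.hypot(*c[:2]),c[2]);k=th/np.hypot(*c[:2]);return (m['fx']*k*c[0]+m['cx'],m['fy']*k*c[1]+m['cy'])
for n,X in(("dish",(.5141,-.0389,.092)),("next",(.5944,-.0424,.048)),("prev",(.4512,.0111,.048)),("tcp",s['tool_pos'])):
    print(n,np.round(pw(X),1),proj(ms,np.array(X)).round(1))
c=sd[130:300,230:420,::-1];cv2.imwrite("pics/s1.png",cv2.resize(c,None,fx=3.5,fy=3.5,interpolation=2))
E
```

```text
1.6 [ 0.51458371 -0.03600049  0.18575273] [-3.14104908e+00 -2.41815987e-05  2.44904944e-01] [ 0.11758753 -0.78314461 -0.37088955] 0.0007046598620898961
dish [322.2 205.7] [316.4 230.1]
next [346.1 114.3] [351.7 238.1]
prev [261.1 237.5] [282.3 237.6]
tcp [318.9 252.6] [315.6 193. ]
```

View pics/w1.png

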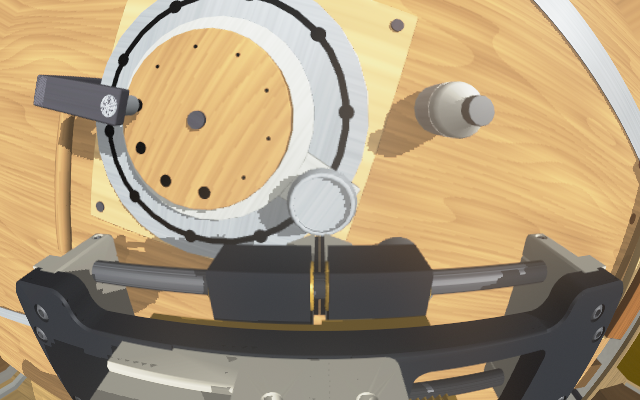

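View pics/s1.png

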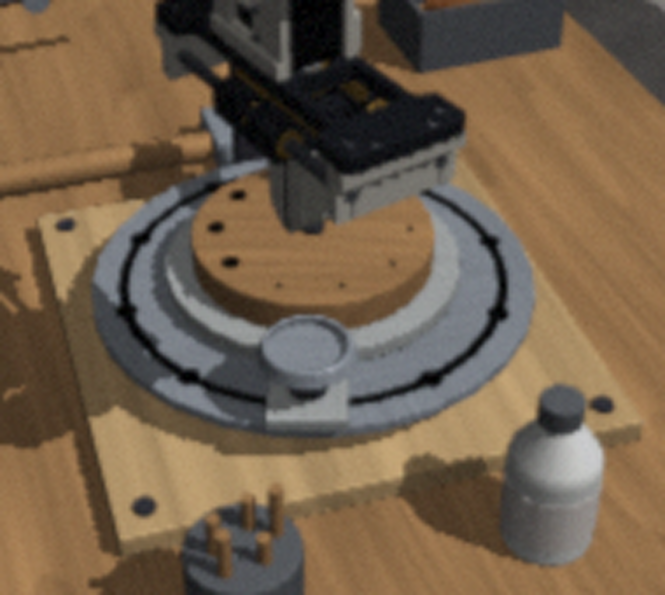

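The wrist view has the dish at (321,202) and the next hole at (346,113), both within about 1 px of prediction. The side view puts the next hole about 1.2 px off in +x. I'll shift +1 mm in x and lower to just above the rim.

Call:
arm_command(
  moves=[
    [[0.0015,0,0.03],[0,0,0],0],
    [[0.0015,0,0.055],[0,0,0],0],
    [[0.0015,0,0.077],[0,0,0],0],
    [[0.0015,0,0.077],[0,0,0],0],
    [[0.0015,0,0.077],[0,0,0],0],
  ],
)

```text
time: 2.2
tool_pos: [0.5144, -0.0395, 0.1103]
tool_rot: [3.141, 0.0, 0.24]
contact_force: [-0.7, -1.3, 1.4]
opening: 0.0005
grip_force: 0.0
```

```bash
python3 - <<'E'
from cell import robot
import cv2
s=robot.observe();print(s['time'],s['tool_pos'],s['tool_rot'])
a=robot.read_camera("side")[170:270,250:390,::-1]
b=robot.read_camera("wrist")[100:300,220:440,::-1]
cv2.imwrite("pics/a2.png",cv2.hconcat([cv2.resize(a,(420,300),interpolation=2),cv2.resize(b,(330,300),interpolation=2)]))
E
```

```text
2.2 [ 0.51441022 -0.03951765  0.11032605] [3.14135084e+00 2.88461519e-04 2.40478855e-01]
```

View pics/a2.png

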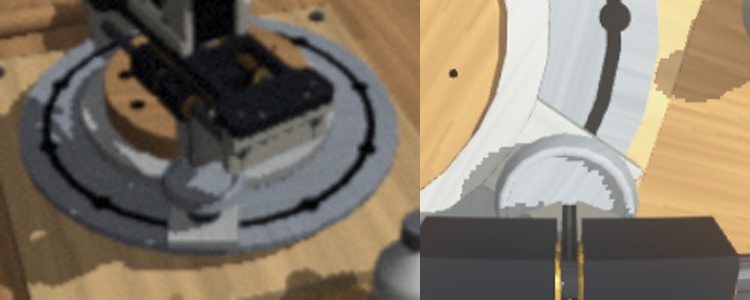

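The fingers are centred over the dish in both views: in the wrist half they are at column 568 and the dish at 566. Pressing down now.

Call:
arm_command(
  moves=[
    [[0,0,0.01],[0,0,0],0],
    [[0,0,0.016],[0,0,0],0],
    [[0,0,0.021],[0,0,0],0],
    [[0,0,0.026],[0,0,0],0],
    [[0,0,0.026],[0,0,0],0],
  ],
)

```text
time: 2.8
tool_pos: [0.5148, -0.0385, 0.0837]
tool_rot: [3.141, -0.0, 0.242]
contact_force: [-1.5, -0.8, 7.4]
opening: 0.0006
grip_force: 3.7
```

Call:
arm_command(
  moves=[
    [[0,0,0.003],[0,0,0],0],
    [[0,0,0.005],[0,0,0],0],
    [[0,0,0.0055],[0,0,0],0],
    [[0,0,0.006],[0,0,0],0],
    [[0,0,0.006],[0,0,0],0],
  ],
)

```text
time: 3.3
tool_pos: [0.5159, -0.0389, 0.0792]
tool_rot: [3.139, -0.003, 0.242]
contact_force: [-1.2, -0.6, 12.3]
opening: 0.0003
grip_force: 6.3
```

Call:
arm_command(
  moves=[
    [[0.0046,0.003,0],[0,0,0],0],
    [[0.0092,0.0058,0],[0,0,0],0],
    [[0.014,0.0083,0],[0,0,0],0],
    [[0.0189,0.0107,0],[0,0,0],0],
    [[0.0239,0.0129,0],[0,0,0],0],
  ],
)

```text
time: 3.8
tool_pos: [0.5422, -0.0455, 0.0792]
tool_rot: [3.14, -0.003, 0.242]
contact_force: [-1.2, -0.1, 11.6]
opening: 0.0003
grip_force: 6.1
```

Call:
arm_command(
  moves=[
    [[0.0051,0.002,0],[0,0,0],0],
    [[0.0102,0.0037,0],[0,0,0],0],
    [[0.0155,0.0053,0],[0,0,0],0],
    [[0.0208,0.0066,0],[0,0,0],0],
    [[0.0261,0.0077,0],[0,0,0],0],
  ],
)

```text
time: 4.3
tool_pos: [0.5694, -0.0466, 0.0792]
tool_rot: [3.14, -0.003, 0.242]
contact_force: [-1.8, 0.2, 11.4]
opening: 0.0006
grip_force: 5.8
```

```bash
python3 - <<'E'
from cell import robot
import cv2
s=robot.observe();print(s['time'],s['tool_pos'],s['contact_force'])
a=robot.read_camera("side")[170:270,250:390,::-1]
b=robot.read_camera("wrist")[100:300,220:440,::-1]
cv2.imwrite("pics/a3.png",cv2.hconcat([cv2.resize(a,(420,300),interpolation=2),cv2.resize(b,(330,300),interpolation=2)]))
E
```

```text
4.3 [ 0.56939423 -0.04661494  0.07917474] [-1.79735532  0.18810621 11.37743343]
```

View pics/a3.png

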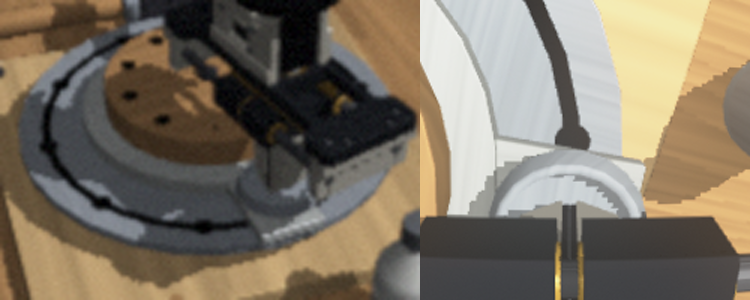

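The table is turning with the fingers. The dish sits the same way under the tips, and the next hole shows just ahead at (572,137). Finishing the arc.

Call:
arm_command(
  moves=[
    [[0.0054,0.0009,0],[0,0,0],0],
    [[0.0108,0.0015,0],[0,0,0],0],
    [[0.0162,0.0019,0],[0,0,0],0],
    [[0.0215,0.0021,0],[0,0,0],0],
    [[0.0265,0.0021,0],[0,0,0],0],
  ],
)

```text
time: 4.9
tool_pos: [0.5956, -0.0423, 0.0792]
tool_rot: [3.14, -0.003, 0.242]
contact_force: [-2.4, -0.4, 10.9]
opening: 0.0004
grip_force: 5.5
```

Call:
arm_command(
  moves=[
    [[0,0,0],[0,0,0],0],
    [[0,0,0],[0,0,0],0],
    [[0,0,0],[0,0,0],0],
    [[0,0,0],[0,0,0],0],
    [[0,0,0],[0,0,0],0],
  ],
)

```text
time: 5.4
tool_pos: [0.5961, -0.0422, 0.0792]
tool_rot: [3.14, -0.004, 0.242]
contact_force: [1.5, -0.2, 8.6]
opening: 0.0005
grip_force: 4.6
```

Call:
arm_command(
  moves=[
    [[0,0,-0.002],[0,0,0],0],
    [[0,0,-0.004],[0,0,0],0],
    [[0,0,-0.006],[0,0,0],0],
    [[0,0,-0.008],[0,0,0],0],
    [[0,0,-0.008],[0,0,0],0],
  ],
)

```text
time: 5.9
tool_pos: [0.5958, -0.0423, 0.0869]
tool_rot: [3.14, -0.003, 0.242]
contact_force: [1.7, 0.1, 5.2]
opening: 0.0
grip_force: 3.1
```

The plunger is still pushing with 5.2 N at 87 mm, so it has entered the hole. Lifting clear.

Call:
arm_command(
  moves=[
    [[0,0,-0.004],[0,0,0],0],
    [[0,0,-0.007],[0,0,0],0],
    [[0,0,-0.012],[0,0,0],0],
    [[0,0,-0.025],[0,0,0],0],
    [[0,0,-0.045],[0,0,0],0],
  ],
)

```text
time: 6.4
tool_pos: [0.5933, -0.0419, 0.1303]
tool_rot: [-3.14, 0.003, 0.242]
contact_force: [-0.1, -0.1, -0.5]
opening: 0.0005
grip_force: 0.0
```

Call:
arm_command(
  moves=[
    [[0,0,-0.04],[0,0,0],0],
    [[0,0,-0.08],[0,0,0],0],
    [[-0.03,0,-0.11],[0,0,0],0],
    [[-0.05,0,-0.12],[0,0,0],0],
    [[-0.05,0,-0.12],[0,0,0],0],
  ],
)

```text
time: 6.9
tool_pos: [0.5449, -0.0544, 0.2537]
tool_rot: [3.14, -0.003, 0.241]
contact_force: [-0.0, -1.1, 0.5]
opening: 0.0005
grip_force: 0.0
```

```bash
python3 - <<'E'
from cell import robot
import cv2,numpy as np
from h import *
s=robot.observe();print(s['time'],s['tool_pos'],s['contact_force'])
m=robot.camera_model("side");print([(proj(m,np.array([.5955,-.0424,z]))-[230,150])*3 for z in(.098,.085)])
a=robot.read_camera("side")[150:300,230:420,::-1]
cv2.imwrite("pics/a4.png",cv2.resize(a,None,fx=3,fy=3,interpolation=2))
E
```

```text
6.9 [ 0.54485367 -0.05444222  0.25367574] [-0.03765879 -1.14161237  0.45046851]
[array([369.20560853, 211.37330008]), array([368.46252698, 225.38558293])]
```

View pics/a4.png

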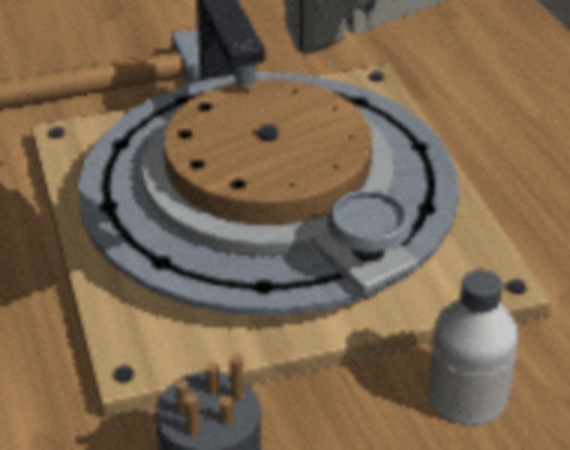

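The dish rim is centred near (369,215), against a predicted (369,211) for fully up and (368,225) for trapped. The plunger is up over the next hole and everything else is undisturbed.

```bash
python3 -c "
from cell import robot
print(robot.hand_in())"
```

```text
the job is handed in; nothing more can be done
None
```

I moved the turntable on by one hole and handed the job in at about 7 s; the final side view shows the plunger up over the next hole, the arm clear and the glue and pot where they stood, but the hand-in gave no verdict.

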